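# Load the cell into the shaver handle

### The arm

A 6-joint arm with a two-finger parallel gripper is mounted at the origin on the work surface. World frame = base frame: x ahead of the robot, y to its left, z up, the work surface at z = 0. Lengths are in m, angles in rad, forces in N, time in s.
With the tool pointing down it reaches from about 0.275 to 0.875 m from the base axis. Payload 12.5 kg.
Tool frame: the origin (TCP) lies on the centre line of the jaws, within the pads' length; the fingertips stand 25 mm ahead of it and the grasp point (between the pads) lies 6 mm ahead of it; z points along the fingers, y is the line along which they close (so a half turn about z gives the same grasp; the last joint's range is limited). The gripper opens to 85 mm and grips with 20 to 120 N. Pads are 22 mm wide; open, the fingers measure 114 mm over their backs; the gripper's body (76 mm by 85 mm) begins 54 mm behind the grasp point. The pads swing forward as they close: fully open they stand 13 mm farther back than shut.
Start: joints at [-1.318, 0.351, 1.652, -0, 1.139, -0.085], TCP at [0.182, -0.519, 0.256] pointing down, gripper open.
Joint ranges: [-2.75, 2.75], [-0.79, 2.1], [0.01, 2.65], [-1.57, 4.71], [0.07, 3.14], [-2.87, 2.87]. Speed limits (rad/s): [2.22, 2.22, 2.79, 3.14, 3.14, 3.14].

### API

Orientations are given as a unit quaternion [x, y, z, w].
In Python, from rig import env, cam gives the robot as it stands (env), with the cameras (cam).
- The arm moves only by the tool shift_gripper, called after "Emit:" as a command line: name --argument value ..., lists and objects as JSON in quotes. Schema: {"type":"object","properties":{"motion":{"type":"string"},"grip_n":{"type":"number"},"only":{"type":"string"},"quiet":{"type":"boolean"},"lines":{"type":"string"}},"required":["motion"],"additionalProperties":false}. motion is a string of 1 to 10 rows, parted by semicolons, with the numbers parted by spaces; each row has 7 numbers: the opening from 0.0 (shut) to 1.0 (fully open), then dx, dy, dz in parts of the range, where 1.0 means 40 cm, then a rotation vector rx, ry, rz in parts of the range, where 1.0 means pi rad; each row is the pose to reach, as a shift and turn from the pose commanded when the call began, along the tool's axes at that moment; what a row does not reach only later rows make up. A row lasts 1/10 s, in which the tool goes at most 0.05 m and 0.15 rad, less where a joint would pass 70% of its speed; a pose out of reach is approached as far as the arm can. The fingers move at their own pace and stop on an object; grip_n is the grip in N (left out, the last holds). Time passes only in rows, so rows that do not move let the fingers close. The tool returns the time, the measured TCP pose, the force, the opening and the grip force at its end. only (a regular expression) keeps the lines of the reply that match it, lines (a string "A,B") keeps lines A to B, and quiet returns only ok. Shift and turn numbers lie between -1 and 1, and a call with a number outside is refused. Input that does not fit is refused with a message, and nothing moves.
- env.get_obs(): the state, without advancing time (a new reading comes with each control period).
- cam.capture(name): name is "side" or "top"; returns the picture (400x640x3 uint8, red, green, blue); there is no depth.
- cam.get_calibration(name): a dict with "vertical_fov" (degrees; the focal length in pixels is half the picture's height over the tangent of half this angle, whatever the lens; pixels are square), "cx", "cy" (the principal point, pixels), "origin" and "attitude" of the camera in the world. Camera axes: x right, y down, z forward; pixel columns grow to the right and rows downward; lengths in m; the calibration is good to about 2 mm. A picture is of the moment at which its call begins. get_calibration takes no time and is no camera call.
- env.hand_in(): hands the job in; it is judged then, once.
The state is a dict: "t": time; "joint_pos": joint angles; "joint_velocities": joint speeds; "effort": joint torques, N m; "eef_pos": TCP position; "ee_rot": TCP orientation; "contact_force": force on the tool from outside, world axes, zero at the start; "moment": the same for the moment, N m; "grip_width": opening from 0.0 (shut) to 1.0 (fully open); "gripper_force": force on a finger pad.
Only numpy, scipy, OpenCV 4.12 (cv2) and the standard library are available. Lean on these libraries where they do the work, as an engineer would, in place of code of your own. Each camera call takes 0.05 s, during which the arm holds its last target. There are 200 camera calls.

### The job

Pick up the tall, slim rechargeable cell and slide it, nub up, into the shaver handle that stands open; lower it into the mouth of the tube before letting go, and leave it standing on the bottom of the tube. Do not disturb the short cell or the fat cell.

Things in the scene. Friction and masses are not known exactly. Their poses are not given: they have to be found in the camera images.
- cell: The tall, slim cell: a green-wrapped upright cylinder with a yellow band and a small steel nub on top, 26 mm in diameter and 70 mm tall, about 95 g, standing free on the table. Origin at the centre of its flat underside, z up along its axis to the nub.
- short_cell: The short cell, same green wrap, 26 mm in diameter but only 35 mm tall, standing free on the table; not to be used. Origin at the centre of its underside, z up.
- fat_cell: The fat cell, same green wrap, 36 mm in diameter and 60 mm tall, standing free on the table; too wide for the tube; not to be used. Origin at the centre of its underside, z up.
- handle: Open shaver handle: black upright shell with a bright rim on a 90 mm square, 22 mm high jig fixed to the table. Origin: centre of jig underside; z up the tube axis. Rim 108 mm up, 56 mm outside; mouth 48 mm, funnels over 15 mm to a 31 mm bore, floor 63 mm up: the homed cell stands 25 mm out. A like handle, 130 mm away or more, is closed by a three-headed cap, 128 mm high in all.

How it is judged:
On the way:
1. the tall slim cell, still held, has its lower end inside the mouth of the open handle (at least 8 mm below the rim) (z of cell in the frame of handle below 0.1 m and horizontal distance between cell and handle below 0.015 m and contact force between cell and the fingers above 1 N), for 0.1 s.
At the end, for the whole second after the job is handed in: The tall slim cell rests, released, in the bore of the open handle: its underside within 10 mm of the bore's floor and within 12 mm of the tube's axis, nub up, leaning less than 15 degrees, at rest; the short and the fat cell have not been moved by more than 40 mm (z of cell in the frame of handle below 0.073 m and horizontal distance between cell and handle below 0.012 m and angle between cell's own z axis and vertical below 0.26 rad and linear speed of cell below 0.03 m/s); the robot touches nothing.
It fails at once if the short cell or the fat cell is moved by more than 40 mm or knocked over (distance of any of short_cell, fat_cell from where it was at the start of the episode above 0.04 m or angle between any of short_cell, fat_cell's own z axis and vertical above 0.8 rad).
It also fails if it takes over 38 s, if anything falls off the work surface, if the arm or the gripper's body presses on something with over 40 N, if the wrist force passes 120 N, or if a joint passes its speed limit or range.

## Working session

There is one attempt and no reset: what is moved stays moved. The work goes in short steps, Python scripts to look and compute and a tool call to move; the robot and the scene stay as the last step left them, time stands still between calls to the robot, and variables do not carry over. Pictures are saved under pics/ and viewed, at most 10 in all, crops included, and the job is handed in when it is done.

```bash
mkdir -p pics; python3 - <<'E'
from rig import env, cam
import cv2
for n in("top","side"):
    cv2.imwrite(f"pics/{n}0.png",cam.capture(n)[:,:,::-1]); print(n,cam.get_calibration(n))
o=env.get_obs();print(o)
E
```

```text
top {'vertical_fov': 55.27557326723829, 'cx': 320.3555178625608, 'cy': 208.41323750902342, 'origin': array([0.4219793 , 0.01098632, 0.89968006]), 'attitude': array([ 0.71426044, -0.69778134,  0.03518626, -0.04117216])}
side {'vertical_fov': 54.83140718453457, 'cx': 316.2619067141159, 'cy': 197.61378054310865, 'origin': array([ 0.26983359, -0.53634097,  0.45192336]), 'attitude': array([ 0.86720266, -0.15026096,  0.09448985, -0.46524495])}
{'t': 0.1, 'joint_pos': array([-1.31760270e+00,  3.51146320e-01,  1.65236041e+00, -2.74282606e-05,
        1.13911672e+00, -8.46152909e-02]), 'joint_velocities': array([-6.53049744e-04, -1.90349618e-03, -3.11777497e-03, -2.61707117e-05,
        1.22694951e-03, -3.85622099e-04]), 'effort': array([ 1.00780533e-03, -5.06833363e+01, -2.91875982e+01, -9.16088061e-05,
        2.64106129e-03, -8.29643682e-06]), 'eef_pos': array([ 0.18222234, -0.51864322,  0.25583186]), 'ee_rot': array([ 9.85768425e-01,  1.68108141e-01, -5.58000393e-05, -5.12521078e-04]), 'contact_force': array([ 0.3479008 , -0.51455939, -0.15965914]), 'moment': array([-0.00425042,  0.01322929,  0.00196185]), 'gripper_force': 0.0, 'grip_width': 1.0039151567415847}
```

View pics/top0.png

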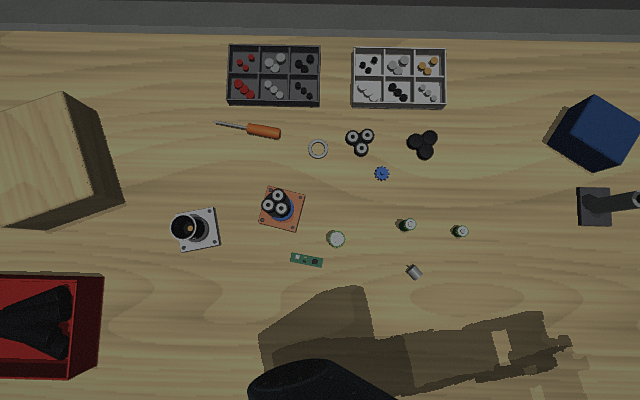

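View pics/side0.png

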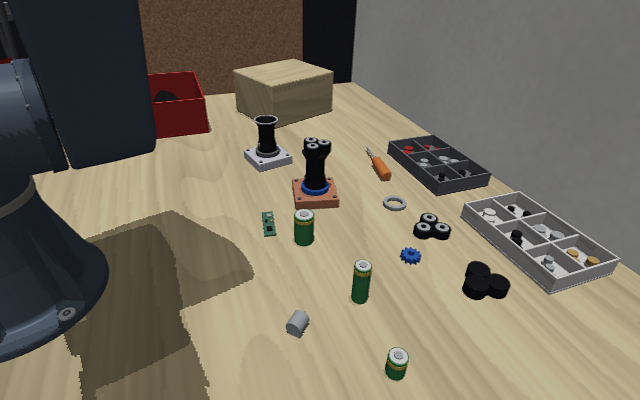

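Top view: open handle rim about (183,226), capped handle (280,207), fat cell (336,239), tall cell (407,225), short cell (460,231). The side view confirms which is which: tall (362,265), short (398,355), fat (304,213), open handle rim (266,121). I'll enlarge these for precise pixels.

```bash
python3 - <<'E'
import cv2,numpy as np
t=cv2.imread("pics/top0.png");s=cv2.imread("pics/side0.png")
def c(i,u,v,w,h,k):return cv2.resize(i[v:v+h,u:u+w],None,fx=k,fy=k,interpolation=cv2.INTER_CUBIC)
a=np.hstack([c(t,160,195,66,66,6),c(t,385,205,66,66,6)])
b=np.hstack([c(s,240,105,66,33*2,6)[:200*2-4],c(s,330,250,66,66,6)])
m=np.vstack([a,b]);print(m.shape)
cv2.imwrite("pics/crop.png",cv2.resize(m,None,fx=.75,fy=.75,interpolation=cv2.INTER_AREA))
E
```

```text
(792, 792, 3)
```

View pics/crop.png

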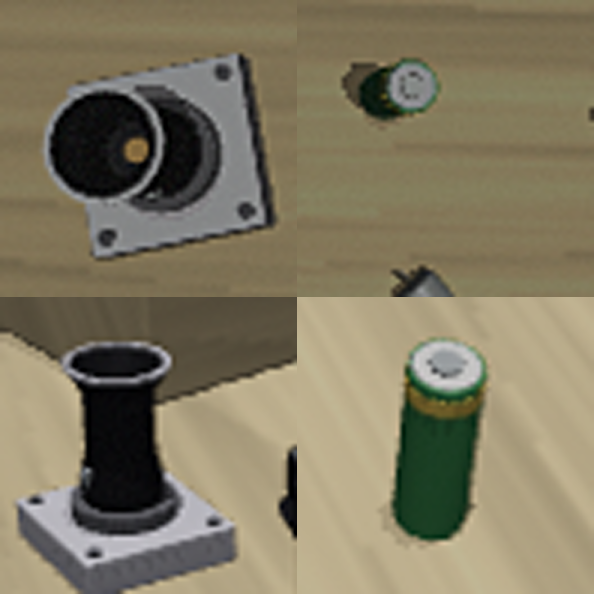

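The crops give these pixels. Open handle rim centre: top (182.6,226.8), side (265.6,119.5). Tall cell top face: top (410.2,223.8), side (362.8,265.7).

```bash
cat > h.py <<'E'
import numpy as np
from scipy.spatial.transform import Rotation as R
from rig import env, cam
def ray(n,u,v):
    c=cam.get_calibration(n);f=200/np.tan(np.radians(c["vertical_fov"])/2)
    d=R.from_quat(c["attitude"]).apply([(u-c["cx"])/f,(v-c["cy"])/f,1]);return np.array(c["origin"]),d
def at(n,u,v,z):
    o,d=ray(n,u,v);return o+d*(z-o[2])/d[2]
def tri(uv):
    A=0;b=0
    for n,(u,v) in uv.items():
        o,d=ray(n,u,v);d/=np.linalg.norm(d);P=np.eye(3)-np.outer(d,d);A=A+P;b=b+P@o
    return np.linalg.solve(A,b)
def tool(p):
    o=env.get_obs();return R.from_quat(o["ee_rot"]).inv().apply(np.array(p)-o["eef_pos"])
E
python3 - <<'E'
from h import *
np.set_printoptions(precision=4,suppress=True)
for k,t,s,z in (("rim",(182.6,226.8),(265.6,119.5),.108),("cell",(410.2,223.8),(362.8,265.7),.07)):
    print(k,at("top",*t,z),at("side",*s,z),tri(dict(top=t,side=s)))
for n,uv in (("short",(460,231)),("fat",(336,239)),("capped",(275,203))): print(n,at("top",*uv,.05))
print("jig",[at("top",160+x/4.5-.5,195+y/4.5-.5,.022) for x,y in((240,55),(270,223),(97,258),(223,72),(247,210),(107,237))])
print(R.from_quat(env.get_obs()["ee_rot"]).as_matrix())
E
```

```text
rim [0.4627 0.3042 0.108 ] [0.4633 0.2984 0.108 ] [0.4638 0.3049 0.1055]
cell [ 0.4828 -0.1768  0.07  ] [ 0.4825 -0.1817  0.07  ] [ 0.4838 -0.178   0.0662]
short [ 0.4708 -0.2915  0.05  ]
fat [ 0.4466 -0.017   0.05  ]
capped [0.5239 0.1213 0.05  ]
jig [array([0.5153, 0.2688, 0.022 ]), array([0.4296, 0.2488, 0.022 ]), array([0.4098, 0.336 , 0.022 ]), array([0.5063, 0.277 , 0.022 ]), array([0.4359, 0.2609, 0.022 ]), array([0.4205, 0.3316, 0.022 ])]
[[ 0.9435  0.3314 -0.0003]
 [ 0.3314 -0.9435  0.001 ]
 [ 0.0001 -0.001  -1.    ]]
```

```bash
python3 -c "
from h import *
print(tool([.483,-.179,.2]),tool([.463,.3025,.24]))"
```

```text
[ 0.39634246 -0.22070157  0.05608374] [ 0.53705961 -0.6816564   0.01656691]
```

The rows are not in the units I measure in: shifts go in shares of 40 cm and turns go in shares of pi rad. I convert before sending: 0.396 m / 0.4 = 0.99, -0.221 m / 0.4 = -0.5525.

Emit:
shift_gripper --motion "1 0.495 -0.275 0.07 0 0 0;1 0.495 -0.275 0.07 0 0 0;1 0.495 -0.275 0.07 0 0 0;1 0.495 -0.275 0.07 0 0 0;1 0.99 -0.5525 0.14 0 0 0;1 0.99 -0.5525 0.14 0 0 0;1 0.99 -0.5525 0.14 0 0 0;1 0.99 -0.5525 0.14 0 0 0;1 0.99 -0.5525 0.14 0 0 0;1 0.99 -0.5525 0.14 0 0 0" --grip_n 40

```text
t: 1.1
eef_pos: [0.4847, -0.1755, 0.1994]
ee_rot: [0.985, 0.17, -0.0, -0.001]
contact_force: [0.4, 0.7, 0.1]
grip_width: 0.998
gripper_force: 0.0
```

```bash
python3 - <<'E'
from h import *;import cv2
print(tool([.483,-.179,.068]))
a=cam.capture("top");b=cam.capture("side")
cv2.imwrite("pics/a.png",cv2.resize(np.vstack([a[130:300,330:530],b[100:400,250:450]]),None,fx=1.2,fy=1.2)[:,:,::-1])
E
```

```text
[-0.00271515  0.00287971  0.13143025]
```

View pics/a.png

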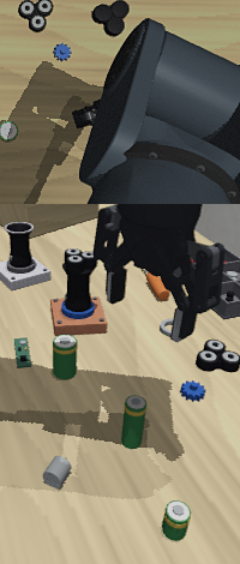

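The gripper hangs above the tall cell, with both fingers spread clear on either side (cell at side ≈(360,280)). Next I descend.

Converted, 0.132 m / 0.4 = 0.33, 0.11 m / 0.4 = 0.275.

Emit:
shift_gripper --motion "1 0 0 0.1 0 0 0;1 0 0 0.2 0 0 0;1 0 0 0.275 0 0 0;1 0 0 0.33 0 0 0;1 0 0 0.33 0 0 0;1 0 0 0.33 0 0 0"

```text
t: 1.8
eef_pos: [0.4824, -0.1801, 0.0689]
ee_rot: [0.986, 0.167, -0.0, 0.0]
contact_force: [0.1, 0.8, 0.4]
grip_width: 1.005
gripper_force: 0.0
```

```bash
python3 - <<'E'
from h import *;import cv2
print(tool([.483,-.179,.068]))
b=cam.capture("side")
cv2.imwrite("pics/b.png",cv2.resize(b[180:360,270:470],None,fx=2.5,fy=2.5)[:,:,::-1])
E
```

```text
[ 0.00097498 -0.00084292  0.00089912]
```

View pics/b.png

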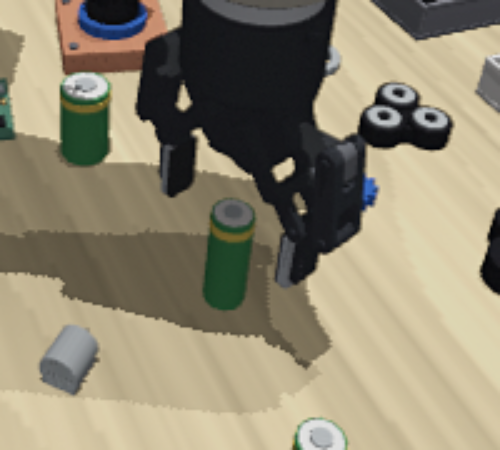

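The cell lies between the pads: the tips' midpoint is at crop (231,237), right on its axis. Now I close and lift.

Emit:
shift_gripper --motion "0.2 0 0 0 0 0 0;0 0 0 0 0 0 0;0 0 0 0 0 0 0;0 0 0 0 0 0 0;0 0 0 0 0 0 0;0 0 0 0 0 0 0;0 0 0 0 0 0 0;0 0 0 0 0 0 0" --grip_n 40

```text
t: 2.65
eef_pos: [0.4828, -0.1791, 0.0686]
ee_rot: [0.986, 0.168, 0.0, 0.0]
contact_force: [-1.0, 0.7, 6.5]
grip_width: 0.29
gripper_force: 38.9
```

Emit:
shift_gripper --motion "0 0 0 -0.025 0 0 0;0 0 0 -0.075 0 0 0;0 0 0 -0.175 0 0 0;0 0 0 -0.275 0 0 0;0 0 0 -0.375 0 0 0;0 0 0 -0.45 0 0 0;0 0 0 -0.45 0 0 0;0 0 0 -0.45 0 0 0"

```text
t: 3.45
eef_pos: [0.4825, -0.1791, 0.2485]
ee_rot: [0.986, 0.168, 0.0, 0.0]
contact_force: [-0.6, 0.1, -2.7]
grip_width: 0.292
gripper_force: 39.3
```

```bash
python3 - <<'E'
from h import *;import cv2
print(tool([.463,.3025,.248]))
b=cam.capture("side")
cv2.imwrite("pics/c.png",cv2.resize(b[80:320,240:480],None,fx=2.2,fy=2.2)[:,:,::-1])
E
```

```text
[ 1.41231174e-01 -4.60816312e-01  3.42568882e-04]
```

View pics/c.png

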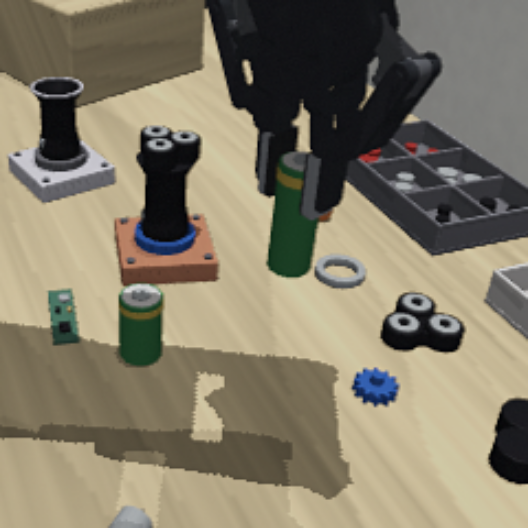

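The cell is held upright, with its lower end at crop (290,268), high above the table. I carry it over to the open handle.

Converted, -0.37 m / 0.4 = -0.925, -0.33 m / 0.4 = -0.825.

Emit:
shift_gripper --motion "0 0.015 -0.05 0 0 0 0;0 0.0375 -0.125 0 0 0 0;0 0.07 -0.225 0 0 0 0;0 0.1 -0.325 0 0 0 0;0 0.13 -0.425 0 0 0 0;0 0.16 -0.525 0 0 0 0;0 0.1925 -0.625 0 0 0 0;0 0.2225 -0.725 0 0 0 0;0 0.2525 -0.825 0 0 0 0;0 0.2825 -0.925 0 0 0 0"

```text
t: 4.5
eef_pos: [0.4657, 0.2089, 0.2467]
ee_rot: [0.986, 0.168, -0.001, 0.0]
contact_force: [0.5, 0.1, -1.5]
grip_width: 0.286
gripper_force: 39.4
```

Emit:
shift_gripper --motion "0 0.03 -0.1 0 0 0 0;0 0.0525 -0.175 0 0 0 0;0 0.07 -0.2275 0 0 0 0;0 0.07 -0.2275 0 0 0 0;0 0.07 -0.2275 0 0 0 0;0 0.07 -0.2275 0 0 0 0;0 0.07 -0.2275 0 0 0 0"

```text
t: 5.2
eef_pos: [0.463, 0.3016, 0.248]
ee_rot: [0.986, 0.168, -0.0, 0.0]
contact_force: [0.0, 0.1, -1.5]
grip_width: 0.289
gripper_force: 39.4
```

```bash
python3 - <<'E'
from h import *;import cv2
print(tool([.463,.3025,.248]))
b=cam.capture("side");a=cam.capture("top")
cv2.imwrite("pics/d.png",np.hstack([cv2.resize(b[50:180,210:330],None,fx=4,fy=4),cv2.resize(a[165:295,140:220],None,fx=4,fy=4)])[:,:,::-1])
E
```

```text
[ 3.02237623e-04 -8.30457528e-04  2.49372966e-05]
```

View pics/d.png

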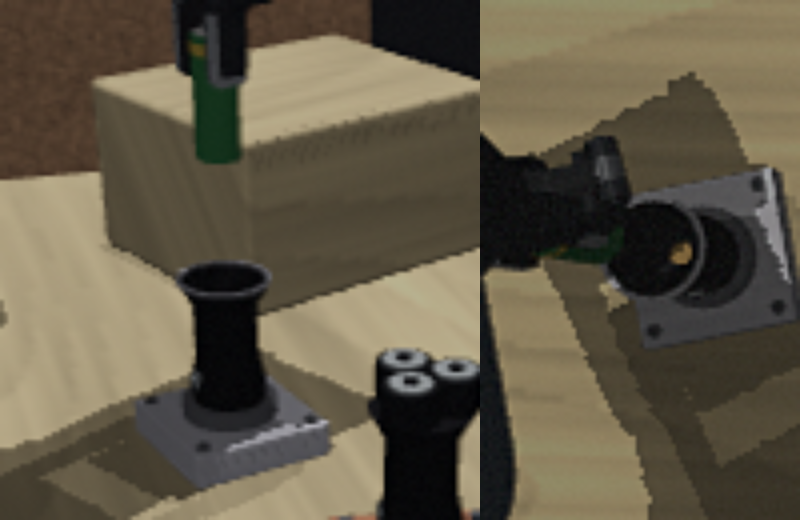

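The cell hangs above the handle. In the side image its lower end is centred at u≈264 (bottom edge v≈89); the rim centre is (265.5,119.5). I compare this with the prediction.

```bash
python3 - <<'E'
from h import *
def pj(n,p):
    c=cam.get_calibration(n);f=200/np.tan(np.radians(c["vertical_fov"])/2)
    d=R.from_quat(c["attitude"]).inv().apply(np.array(p)-c["origin"]);return d[:2]/d[2]*f+[c["cx"],c["cy"]]
x,y,_=env.get_obs()["eef_pos"]
print("cell bottom pred",pj("side",[x,y,.18]),"near edge",pj("side",[x-.01,y-.01,.18]))
print("rim pred",pj("side",[.463,.3025,.108]),"+10mm x",pj("side",[.473,.3025,.108]),"+10mm y",pj("side",[.463,.3125,.108]))
E
```

```text
cell bottom pred [263.56164007  88.41771781] near edge [260.22047091  90.17886556]
rim pred [265.03703538 118.88332665] +10mm x [269.20720631 118.41106771] +10mm y [263.99665883 117.3426595 ]
```

The prediction agrees to about 1 mm, so I lower the cell into the mouth.

Converted, 0.09 m / 0.4 = 0.225, 0.085 m / 0.4 = 0.2125.

Emit:
shift_gripper --motion "0 0 0 0.05 0 0 0;0 0 0 0.1125 0 0 0;0 0 0 0.1625 0 0 0;0 0 0 0.1875 0 0 0;0 0 0 0.2125 0 0 0;0 0 0 0.225 0 0 0;0 0 0 0.225 0 0 0;0 0 0 0.225 0 0 0"

```text
t: 6.1
eef_pos: [0.4632, 0.3027, 0.1589]
ee_rot: [0.986, 0.168, 0.0, -0.0]
contact_force: [0.3, 0.2, -0.9]
grip_width: 0.292
gripper_force: 39.4
```

Emit:
shift_gripper --motion "0 0 0 0.01 0 0 0;0 0 0 0.02 0 0 0;0 0 0 0.03 0 0 0;0 0 0 0.04 0 0 0;0 0 0 0.0475 0 0 0;0 0 0 0.0475 0 0 0;0 0 0 0.0475 0 0 0"

```text
t: 6.8
eef_pos: [0.463, 0.3026, 0.1393]
ee_rot: [0.986, 0.168, -0.0, 0.0]
contact_force: [0.3, 0.3, -1.0]
grip_width: 0.287
gripper_force: 39.4
```

```bash
python3 - <<'E'
from h import *;import cv2
b=cam.capture("side");a=cam.capture("top")
cv2.imwrite("pics/e.png",np.hstack([cv2.resize(b[50:180,210:330],None,fx=4,fy=4),cv2.resize(a[165:295,140:220],None,fx=4,fy=4)])[:,:,::-1])
E
```

```text
(no output)
```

View pics/e.png

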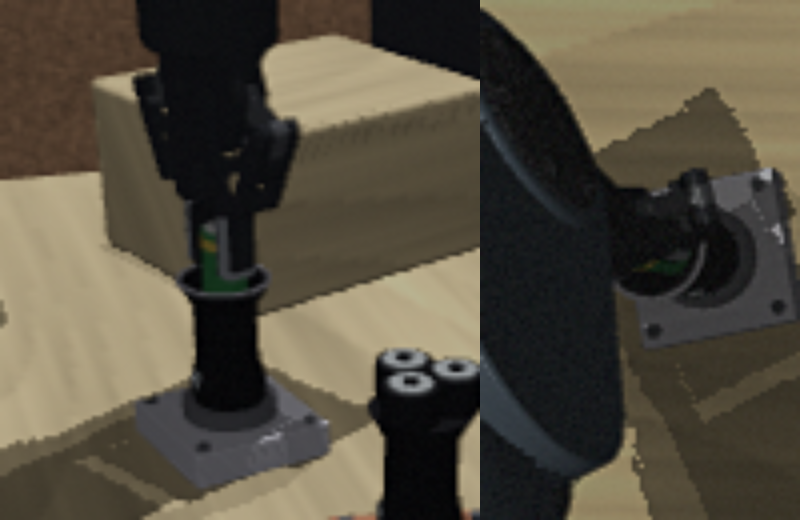

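The cell is in the bore with no side force, and the fingertips are about level with the rim (crop (230,278)). I open a little, then withdraw straight up.

Emit:
shift_gripper --motion "0.36 0 0 0 0 0 0;0.36 0 0 0 0 0 0;0.36 0 0 0 0 0 0;0.36 0 0 0 0 0 0;0.36 0 0 0 0 0 0"

```text
t: 7.4
eef_pos: [0.463, 0.3025, 0.1394]
ee_rot: [0.986, 0.168, 0.0, -0.0]
contact_force: [0.5, -0.2, -0.2]
grip_width: 0.359
gripper_force: 0.0
```

Emit:
shift_gripper --motion "0.36 0 0 -0.025 0 0 0;0.4 0 0 -0.075 0 0 0;0.6 0 0 -0.175 0 0 0;0.6 0 0 -0.275 0 0 0;0.6 0 0 -0.35 0 0 0;0.6 0 0 -0.35 0 0 0;0.6 0 0 -0.35 0 0 0;0.6 0 0 -0.35 0 0 0"

```text
t: 8.2
eef_pos: [0.4625, 0.3023, 0.2784]
ee_rot: [0.986, 0.168, -0.001, 0.0]
contact_force: [0.4, -0.1, -0.3]
grip_width: 0.595
gripper_force: 0.0
```

```bash
python3 - <<'E'
from h import *;import cv2
b=cam.capture("side");a=cam.capture("top")
cv2.imwrite("pics/f.png",np.hstack([cv2.resize(b[50:180,210:330],None,fx=4,fy=4),cv2.resize(a[165:295,140:220],None,fx=4,fy=4)])[:,:,::-1])
E
```

```text
(no output)
```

View pics/f.png

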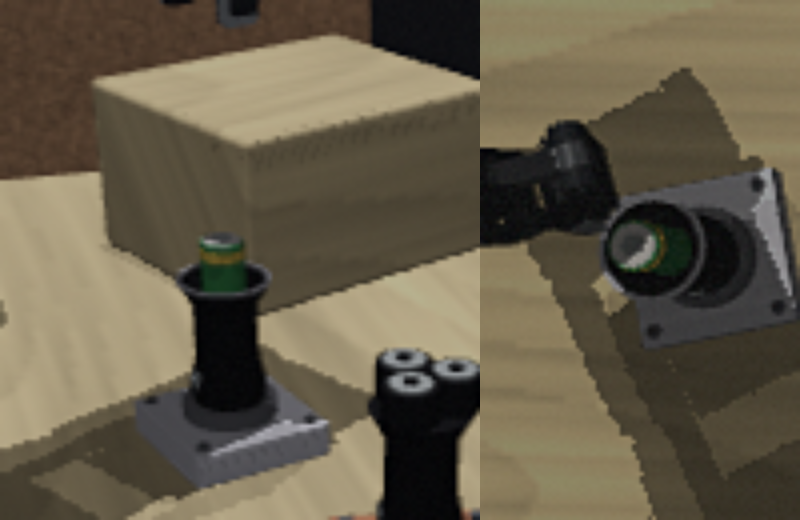

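The cell stands nub up in the bore, clear of the gripper. Its top at side crop (222,242) sits about 10 px above the rim centre, which matches the expected 25 mm.

```bash
python3 -c "
from rig import env, cam
print(env.hand_in())"
```

```text
the job is handed in; nothing more can be done
None
```

The tall slim cell was lowered into the open handle and released in its bore, and the last pictures show it nub up at the expected height; the short and fat cells were never touched, and the job is handed in (no verdict came back).

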